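# Find the badly closed dry-storage jar, screw it shut and set it apart

### The arm

A 6-joint arm with a two-finger parallel gripper is mounted at the origin on a cart in front of the work surface, level with it; the furniture and walls round the work are solid. World frame = base frame: x ahead of the robot, y to its left, z up, the work surface at z = 0. Lengths are in m, angles in degrees, forces in N, time in s.
With the tool pointing down it reaches from about 0.325 to 0.9 m from the base axis. Payload 6.1 kg.
Tool frame: the origin (TCP) lies at the very end of the fingers, on their centre line; the grasp point (between the pads) lies 19 mm behind it; z points along the fingers, x is the direction in which the jaws open and shut, and the axes are right-handed (so a half turn about z gives the same grasp; the last joint's range is limited). The gripper opens to 85 mm and grips with 20 to 120 N. Pads are 22 mm wide; open, the fingers measure 114 mm over their backs; the gripper's body (76 mm by 85 mm) begins 54 mm behind the grasp point. The pads swing forward as they close: fully open they stand 13 mm farther back than shut.
Start: joints at [-80.22, 12.628, 87.462, -0, 79.91, -7.225], TCP at [0.183, -0.598, 0.231] pointing down, gripper open.
Joint ranges: [-170.65, 170.65], [-52.31, 119.04], [5.05, 147.46], [-71.25, 251.25], [11.57, 151.72], [-153.62, 153.62]. Speed limits (degrees/s): [147.25, 147.25, 172.46, 180, 180, 180].

### API

Orientations are given as [roll, pitch, yaw] about the fixed x, y, z axes, in that order (R = Rz(yaw) Ry(pitch) Rx(roll)).
In Python, from workcell import robot, imaging, order gives the robot as it stands. Calls block until the motion is done:
- robot.move_to(position, orientation): joint-space move of the TCP to a pose.
- robot.line_to(position, attitude=None, feed=0.15, stop_force=None): straight line of the TCP; attitude=None keeps the orientation; feed is the mean speed in m/s. With stop_force (N) it stops when the force on the tool has changed by that much, and returns True; else False.
- robot.goto_joints(angles): joint-space move.
- robot.gripper_to(opening): finger opening in m; the grip force is fixed at half the most; returns when the fingers have stopped.
- robot.dwell(seconds).
- robot.solve_ik(position, orientation): joint angles nearest the present ones, or None.
- robot.state(): the state.
- imaging.snapshot(name): name is "side" or "top"; returns a dict with "image" (384x512x3 uint8, red, green, blue), "z_map" (384x512 float32, m along the optical axis (not along the pixel's ray), 0 where there is no reading), "fx", "fy", "cx", "cy" (pixels), "world_from_camera" (4x4, takes a point from camera to world coordinates). Camera axes: x right, y up, looking along -z (the intrinsics and any distortion apply to the point x, -y, -z); pixel columns grow to the right and rows downward; lengths in m; the calibration is good to about 2 mm. A picture is of the moment at which its call begins.
A pose or a line that the arm cannot do raises robot.IKError and nothing moves.
- order.finish_job(): hands the job in, once; it reports no verdict.
The state is a dict: "time_s": time; "joint_pos": joint angles; "qvel": joint speeds; "joint_torque": joint torques, N m; "position": TCP position; "ee_rot": TCP orientation; "ft_force": force on the tool from outside, world axes, zero at the start; "wrist_torque": the same for the moment, N m; "finger_gap": finger opening in m.
Only numpy, scipy, OpenCV 4.12 (cv2) and the standard library are available. Lean on these libraries where they do the work, as an engineer would, in place of code of your own. Each camera call takes 0.05 s, during which the arm holds its last target.

### The job

One of the three jars in the slanted rack has not been screwed shut. Find it by gently twisting the caps, screw its cap fully home (clockwise) while the jar is still in the rack, then stand that jar upright in the empty grey tray so that its contents can be dried again. Leave the two tightly closed jars in the rack with their caps as they are, and do not disturb the other things on the bench.

Things in the scene. Friction and masses are not known exactly. Their poses are not given: they have to be found in the camera images.
- jar_rack: Slanted grey rack on steel rod legs, fixed. 244 mm wide; three square pockets, 50 mm inside, 34 mm deep, in a row 88 mm apart along the rack's y axis. Origin on the bench under the middle of the block. The pockets lean 30 degrees from vertical towards the rack's -x (its low front), so the jars' axes point up and forwards. A pocket keeps its jar from turning (about 2 mm of play)
- jar_1: White square jar with a round black screw cap, standing in one of the pockets (which one changes). Body 46 x 46 x 54 mm, neck from 54 to 64 mm, ribbed cap 44 mm in diameter from 64 to 89 mm above the foot; 0.11 to 0.23 kg. Origin at the centre of the foot; z points along the jar's axis out through the cap. The three jars look alike
- jar_2: Jar made the same as jar_1. The numbers of the jars say nothing of their places in the rack
- jar_3: Jar made the same as jar_1. Of the three caps exactly one is loose: it turns with about 0.1 N m, lacks 60 to 110 degrees of being home (clockwise seen from above the cap) and stops hard there. The other two hold against 2 N m both ways: a 60 N grip feels 0.5 N m or more within 35 degrees of twist, perhaps after slipping a little on the ribs; a light grip (20 to 40 N) just slips
- cap_1_mark (a point): Point on the white raised pointer line on top of jar_1's cap, 16 mm from the cap's axis and 89 mm above the jar's foot. It turns with the cap. Every jar's thread ends at its own angle, so where the line points does not tell whether a cap is tight
- cap_2_mark (a point): The same point on jar_2's cap
- cap_3_mark (a point): The same point on jar_3's cap
- tray: Empty grey open tray, 150 (its x) x 120 (its y) mm, 22 mm high, walls and floor 3 mm. Origin at the centre of its underside. Loose on the bench, 0.5 kg
- attenuator: Small black block with a round white dial, 24 x 68 x 29 mm, a bystander lying near the rack; origin under its middle
- loupe: Small white square magnifier with a black round top, 30 x 34 x 16 mm, a bystander; origin under its middle
- cleaner_cassette: White cassette with a slider on top, 64 x 118 x 37 mm, a bystander; origin under its middle
- driver_1: Small red screwdriver, 145 mm long along its y, 14 mm thick, a bystander; origin under its middle
- module_fixture: White test fixture with a circuit board, 118 x 150 mm, fixed to the bench between rack and tray; its red-tipped lever stands up to 150 mm high on the side towards the robot. Origin under its middle; a bystander
There are look-alikes about, which are no part of the job. Leave any green or yellow look-alike of the jar_1 alone.

How it is judged (in metres and radians):
On the way:
1. the loose cap is screwed home while its jar is still in its pocket (((y of cap_1_mark in the frame of jar_1 below 0.0032 m and x of cap_1_mark in the frame of jar_1 above 0 m and distance of jar_1 from where it was at the start of the episode below 0.012 m) or (x of cap_2_mark in the frame of jar_2 below 0.0032 m and y of cap_2_mark in the frame of jar_2 below 0 m and distance of jar_2 from where it was at the start of the episode below 0.012 m) or (y of cap_3_mark in the frame of jar_3 above -0.0032 m and x of cap_3_mark in the frame of jar_3 below 0 m and distance of jar_3 from where it was at the start of the episode below 0.012 m))), for 0.2 s.
At the end, for the whole second after the job is handed in: The jar whose cap was loose stands upright (within 6 degrees) and still on the floor of the tray, inside its walls, with its cap home (within 16 degrees); the two tight jars are in their pockets where they were (within 12 mm) with their caps not turned (by no more than about 40 degrees) (((x of jar_1 in the frame of tray between -0.055 and 0.055 m and y of jar_1 in the frame of tray between -0.04 and 0.04 m and z of jar_1 in the frame of tray below 0.008 m and angle between jar_1's own z axis and vertical below 0.1 rad and linear speed of jar_1 below 0.01 m/s and y of cap_1_mark in the frame of jar_1 below 0.0045 m and x of cap_1_mark in the frame of jar_1 above 0 m and distance of each of jar_2, cap_2_mark, jar_3, cap_3_mark from where it was at the start of the episode below 0.012 m) or (x of jar_2 in the frame of tray between -0.055 and 0.055 m and y of jar_2 in the frame of tray between -0.04 and 0.04 m and z of jar_2 in the frame of tray below 0.008 m and angle between jar_2's own z axis and vertical below 0.1 rad and linear speed of jar_2 below 0.01 m/s and x of cap_2_mark in the frame of jar_2 below 0.0045 m and y of cap_2_mark in the frame of jar_2 below 0 m and distance of each of jar_1, cap_1_mark, jar_3, cap_3_mark from where it was at the start of the episode below 0.012 m) or (x of jar_3 in the frame of tray between -0.055 and 0.055 m and y of jar_3 in the frame of tray between -0.04 and 0.04 m and z of jar_3 in the frame of tray below 0.008 m and angle between jar_3's own z axis and vertical below 0.1 rad and linear speed of jar_3 below 0.01 m/s and y of cap_3_mark in the frame of jar_3 above -0.0045 m and x of cap_3_mark in the frame of jar_3 below 0 m and distance of each of jar_1, cap_1_mark, jar_2, cap_2_mark from where it was at the start of the episode below 0.012 m))); the robot touches nothing.
It fails at once if a bystander is pushed away by more than 40 mm (distance of any of attenuator, loupe, cleaner_cassette, driver_1 from where it was at the start of the episode above 0.04 m).
It fails at once if more than one jar is taken from the rack or has its cap turned (beyond about 60 degrees) (distance of each of cap_1_mark, cap_2_mark from where it was at the start of the episode above 0.017 m or distance of each of cap_1_mark, cap_3_mark from where it was at the start of the episode above 0.017 m or distance of each of cap_2_mark, cap_3_mark from where it was at the start of the episode above 0.017 m).
It also fails if it takes over 61 s, if anything falls off the work surface, if the arm or the gripper's body presses on something with over 40 N, if the wrist force passes 120 N, or if a joint passes its speed limit or range.

## Working session

There is one attempt and no reset: what is moved stays moved. The work goes in short steps, each a Python script; the robot and the scene stay as the last script left them, time stands still between calls to the robot, and variables do not carry over. Pictures are saved under pics/ and viewed, and the job is handed in when it is done.

```bash
ls; mkdir -p pics; python3 - <<'E'
from workcell import robot, imaging
import cv2,numpy as np
for n in("side","top"):
    s=imaging.snapshot(n); np.savez(f"pics/{n}0.npz",**s)
    cv2.imwrite(f"pics/{n}0.png",cv2.resize(s["image"][:,:,::-1],(800,600),interpolation=cv2.INTER_CUBIC))
    print(n,s["fx"],s["fy"],s["cx"],s["cy"],s["world_from_camera"].round(3), [k for k in s], (s["z_map"]>0).mean())
print(robot.state())
E
```

```text
pics
side 378.8710673929653 378.8710673929653 255.26524488851368 191.7902516194968 [[-0.967  0.109 -0.23   0.323]
 [-0.254 -0.48   0.84   0.904]
 [-0.019  0.871  0.492  0.641]
 [ 0.     0.     0.     1.   ]] ['image', 'z_map', 'fx', 'fy', 'cx', 'cy', 'world_from_camera'] 0.9959971110026041
top 472.7449940756323 472.7449940756323 253.19807941358735 192.19068813225633 [[ 0.03   0.977 -0.213  0.321]
 [-1.     0.028 -0.01  -0.068]
 [-0.004  0.214  0.977  1.308]
 [ 0.     0.     0.     1.   ]] ['image', 'z_map', 'fx', 'fy', 'cx', 'cy', 'world_from_camera'] 0.9956614176432291
{'time_s': 0.1, 'joint_pos': array([-8.02202815e+01,  1.26721426e+01,  8.75177227e+01,  4.89215949e-04,
        7.99117037e+01, -7.22511236e+00]), 'qvel': array([-0.02687034, -0.05798301, -0.03862118,  0.01750256,  0.06271306,
        0.04567406]), 'joint_torque': array([ 2.03412354e-03, -4.98245215e+01, -3.90545332e+01, -1.15865241e-04,
        5.71259487e-03, -5.14659078e-06]), 'position': array([ 0.18268797, -0.59713858,  0.23030704]), 'ee_rot': array([-1.79986748e+02,  1.00701896e-01, -7.29952436e+01]), 'ft_force': array([ 1.02774188, -0.25699008,  0.50022848]), 'wrist_torque': array([-0.00186179,  0.00635596,  0.01985752]), 'finger_gap': 0.085407814081238}
```

View pics/side0.png

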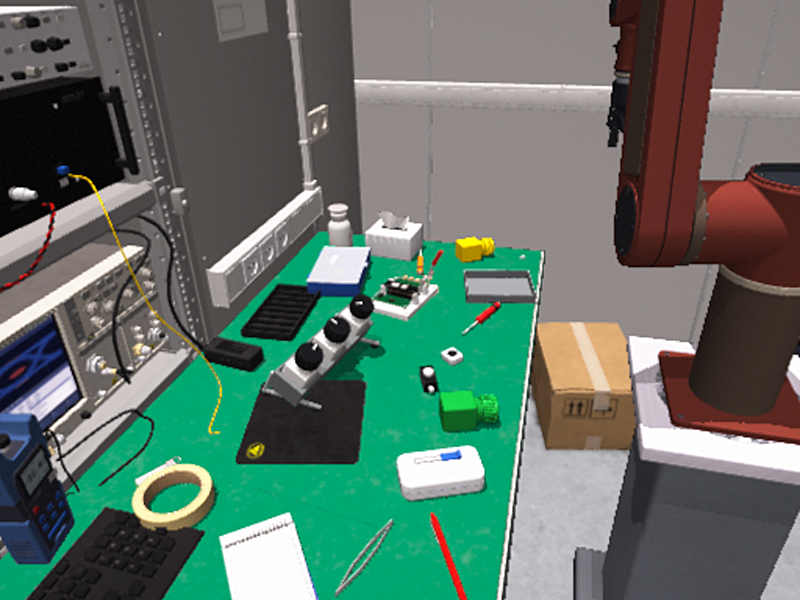

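View pics/top0.png

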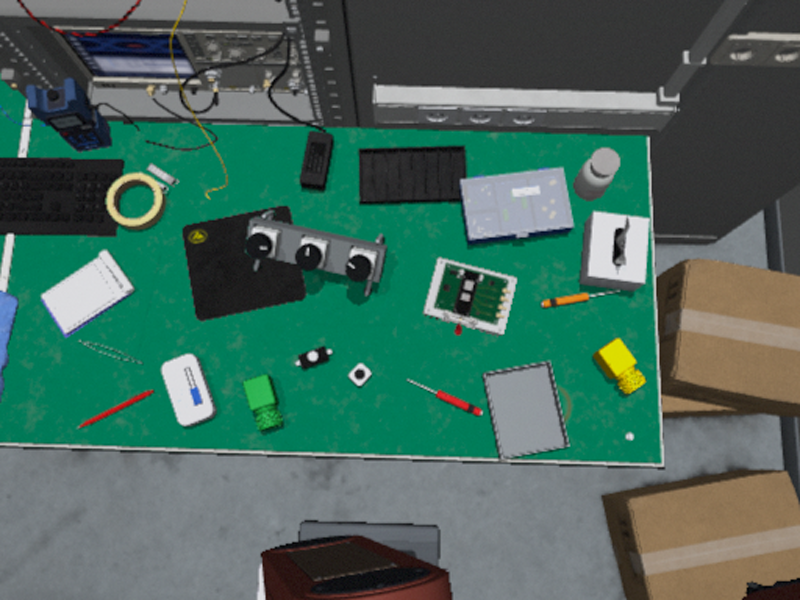

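The top view shows the slanted rack with three black caps at about (264,242), (312,254) and (361,264) in 800x600 pixels, each with a white pointer. The tray is at (525,410). The fixture's lever is at (458,328). The green (263,400) and yellow (620,365) jars are the look-alikes and stay where they are. Next I'll enlarge the rack and measure the caps.

```bash
cat > h.py <<'E'
import numpy as np,cv2
def cloud(s):
    z=s["z_map"];v,u=np.mgrid[0:384,0:512]
    p=np.stack([(u-s["cx"])/s["fx"]*z,-(v-s["cy"])/s["fy"]*z,-z],-1)
    T=s["world_from_camera"];return p@T[:3,:3].T+T[:3,3]
def proj(s,P):
    T=s["world_from_camera"];c=(np.atleast_2d(P)-T[:3,3])@T[:3,:3]
    return np.c_[s["cx"]+s["fx"]*c[:,0]/-c[:,2], s["cy"]-s["fy"]*c[:,1]/-c[:,2]]
def Lz(n): 
    d=np.load(n);return {k:d[k] for k in d}
E
python3 - <<'E'
from h import *
for n in("top","side"):
    s=Lz(f"pics/{n}0.npz");P=cloud(s);im=s["image"].astype(int)
    sat=im.max(2)-im.min(2)
    m=((im.max(2)<60)&(P[...,2]>0.10)&(P[...,2]<0.3)&(P[...,0]>.3)&(P[...,0]<.75)&(abs(P[...,1])<.4)).astype(np.uint8)
    k,l,st,c=cv2.connectedComponentsWithStats(m)
    for i in range(1,k):
        if st[i,4]>25: print(n,st[i],c[i].round(1),P[l==i].mean(0).round(4),P[l==i].min(0).round(3),P[l==i].max(0).round(3))
s=Lz("pics/top0.npz");a=s["image"][125:200,145:255,::-1]
s2=Lz("pics/side0.npz");b=s2["image"][180:265,160:255,::-1]
A=cv2.resize(a,(800,545),interpolation=cv2.INTER_CUBIC);cv2.imwrite("pics/rt.png",A)
cv2.imwrite("pics/rs.png",cv2.resize(b,None,fx=6.5,fy=6.5,interpolation=cv2.INTER_CUBIC))
E
```

```text
top [157 149  17  15 152] [164.6 155.6] [0.675  0.1818 0.1078] [0.657 0.16  0.1  ] [0.695 0.203 0.12 ]
top [189 156  17  16 156] [197.  163.4] [0.6565 0.0948 0.1068] [0.637 0.074 0.1  ] [0.679 0.117 0.117]
top [221 163  17  16 157] [229.7 170.5] [0.6393 0.0077 0.1075] [ 0.621 -0.011  0.1  ] [0.662 0.031 0.118]
side [224 188  14  11  90] [230.6 193. ] [0.64   0.0136 0.1061] [ 0.625 -0.008  0.1  ] [0.66  0.031 0.114]
side [208 203  15  11  95] [214.5 208.2] [0.6567 0.1014 0.1061] [0.642 0.078 0.1  ] [0.675 0.118 0.115]
side [189 219  17  13 128] [196.4 225. ] [0.6734 0.1873 0.1064] [0.656 0.163 0.1  ] [0.694 0.203 0.116]
```

View pics/rt.png

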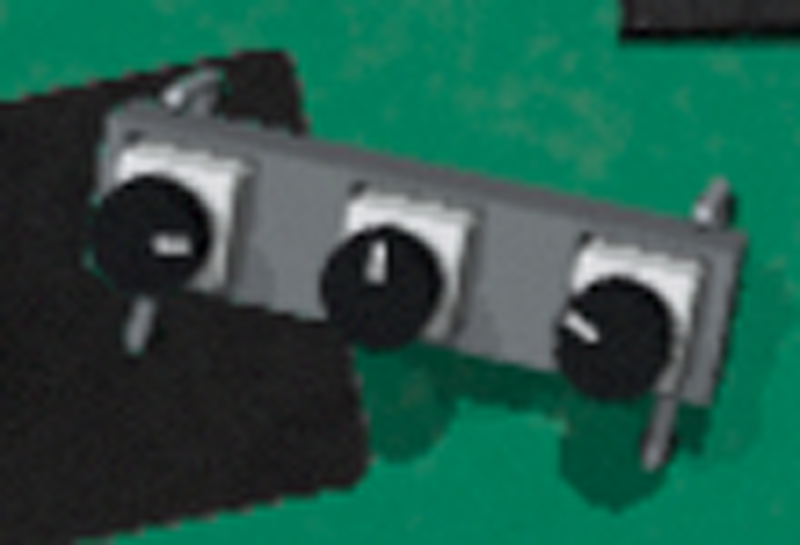

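View pics/rs.png

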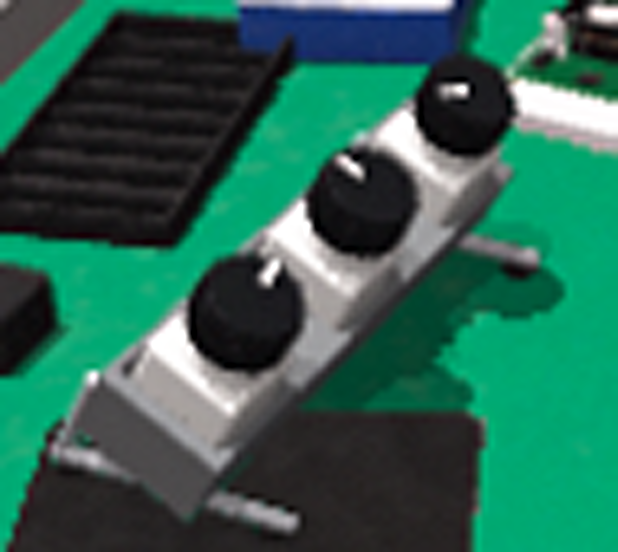

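```bash
python3 - <<'E'
from h import *
from scipy.optimize import least_squares
S={n:Lz(f"pics/{n}0.npz") for n in("top","side")}
yaw=np.arctan2(-.0357,.1741);rx=np.array([np.cos(yaw),np.sin(yaw),0]);ry=np.array([-np.sin(yaw),np.cos(yaw),0])
a=np.cos(np.pi/6)*np.array([0,0,1])-.5*rx; e=np.cross(ry,a)
print("yaw",np.degrees(yaw),"a",a)
for n,s in S.items():
    P=cloud(s);im=s["image"].astype(int)
    for c in([.675,.182],[.6565,.0948],[.6393,.0077]):
        m=(np.hypot(P[...,0]-c[0],P[...,1]-c[1])<.045)&(P[...,2]>.07)
        q=P[m]; h=q@a
        top=np.percentile(h,97); f=q[abs(h-top)<.008]
        # free plane fit
        g=f.mean(0);N=np.linalg.svd(f-g)[2][2];N*=np.sign(N[2])
        u=np.c_[f@ry,f@e]; (cx,cy),r=cv2.minEnclosingCircle(u.astype(np.float32))
        hm=np.median(f@a)
        print(n,len(f),"normal",N.round(3),"centre",(cx*ry+cy*e+hm*a).round(4),"mean",g.round(4),"r",round(r,4))
    # tray and lever
    if n=="top":
        sat=im.max(2)-im.min(2)
        m=((sat<25)&(P[...,0]>.2)&(P[...,0]<.6)&(P[...,1]<-.2)&(P[...,1]>-.5)&(P[...,2]<.06)&(P[...,2]>-.01)).astype(np.uint8)
        k,l,st,cc=cv2.connectedComponentsWithStats(m)
        for i in range(1,k):
            if st[i,4]>300:
                q=P[l==i];print("gray",st[i],q.mean(0).round(3),cv2.minAreaRect(q[:,:2].astype(np.float32)),np.percentile(q[:,2],[5,50,95]).round(3))
    m=(P[...,0]>.35)&(P[...,0]<.65)&(P[...,1]<-.08)&(P[...,1]>-.35)&(P[...,2]>.06)&(P[...,2]<.3)
    q=P[m];print(n,"fixture",len(q),q.min(0),q.max(0),q[q[:,2].argsort()[-5:]].round(3))
E
```

```text
yaw -11.588126524741096 a [-0.48980845  0.10043746  0.8660254 ]
top 190 normal [-0.5    0.087  0.861] centre [0.6686 0.1819 0.1052] mean [0.6695 0.1823 0.1057] r 0.0224
top 185 normal [-0.481  0.09   0.872] centre [0.651  0.0969 0.105 ] mean [0.6521 0.0965 0.1055] r 0.0217
top 192 normal [-0.493  0.102  0.864] centre [0.635  0.0098 0.1055] mean [0.6351 0.0102 0.1056] r 0.022
gray [ 304  232  112   68 2934] [ 0.403 -0.296  0.003] ((0.4106661081314087, -0.3499268591403961), (0.29957783222198486, 0.17600710690021515), 89.90933990478516) [-0.003  0.002  0.019]
top fixture 73 [ 0.52181473 -0.187191    0.07308168] [ 0.56256232 -0.13992262  0.14689206] [[ 0.527 -0.154  0.145]
 [ 0.522 -0.154  0.146]
 [ 0.529 -0.154  0.146]
 [ 0.524 -0.154  0.146]
 [ 0.527 -0.157  0.147]]
side 189 normal [-0.49   0.151  0.858] centre [0.6681 0.1835 0.1044] mean [0.6688 0.1856 0.1042] r 0.0225
side 157 normal [-0.514  0.142  0.846] centre [0.6516 0.0976 0.1045] mean [0.6517 0.0994 0.104 ] r 0.0223
side 137 normal [-0.485  0.162  0.859] centre [0.6361 0.0114 0.1052] mean [0.6352 0.0134 0.1041] r 0.0235
side fixture 78 [ 0.52196397 -0.19087726  0.06014776] [ 0.56729134 -0.13947295  0.14639785] [[ 0.527 -0.153  0.143]
 [ 0.522 -0.161  0.143]
 [ 0.524 -0.15   0.144]
 [ 0.528 -0.154  0.145]
 [ 0.524 -0.153  0.146]]
```

```bash
cat >> h.py <<'E'
from scipy.spatial.transform import Rotation as Ro
yaw=np.radians(-11.6);rx=np.array([np.cos(yaw),np.sin(yaw),0]);ry=np.array([-np.sin(yaw),np.cos(yaw),0])
a=np.cos(np.pi/6)*np.array([0,0,1])-.5*rx
def att(phi,zt=-a,x0=ry):
    x0=x0-zt*(x0@zt);x0=x0/np.linalg.norm(x0)
    p=np.radians(phi);x=np.cos(p)*x0+np.sin(p)*np.cross(zt,x0)
    return Ro.from_matrix(np.c_[x,np.cross(zt,x),zt]).as_euler("xyz",degrees=True)
E
python3 - <<'E'
from h import *
from workcell import robot
for c in([.675,.182,.117],[.6565,.0948,.117],[.6393,.0077,.117]):
    for d in (-.029,.06,.12):
      for phi in (-180,-120,-60,0,60,120):
        try:q=robot.solve_ik(np.array(c)+d*a,att(phi))
        except Exception as ex: q=None;print(ex)
        if d==-.029 or phi in(0,):print(c,d,phi,None if q is None else np.round(q,0))
E
```

```text
[0.675, 0.182, 0.117] -0.029 -180 [ 14.  17. 104. -23.  34. 132.]
[0.675, 0.182, 0.117] -0.029 -120 None
[0.675, 0.182, 0.117] -0.029 -60 [  14.   17.  104.  -23.   34. -108.]
[0.675, 0.182, 0.117] -0.029 0 [ 14.  17. 104. -23.  34. -48.]
[0.675, 0.182, 0.117] -0.029 60 [ 14.  17. 104. -23.  34.  12.]
[0.675, 0.182, 0.117] -0.029 120 [ 14.  17. 104. -23.  34.  72.]
[0.675, 0.182, 0.117] 0.06 0 [ 16.   6. 107. -20.  42. -50.]
[0.675, 0.182, 0.117] 0.12 0 [ 18.  -1. 108. -19.  48. -51.]
[0.6565, 0.0948, 0.117] -0.029 -180 [  5.  11. 111. -17.  30. 119.]
[0.6565, 0.0948, 0.117] -0.029 -120 None
[0.6565, 0.0948, 0.117] -0.029 -60 [   5.   11.  111.  -17.   30. -121.]
[0.6565, 0.0948, 0.117] -0.029 0 [  5.  11. 111. -17.  30. -61.]
[0.6565, 0.0948, 0.117] -0.029 60 [  5.  11. 111. -17.  30.  -1.]
[0.6565, 0.0948, 0.117] -0.029 120 [  5.  11. 111. -17.  30.  59.]
[0.6565, 0.0948, 0.117] 0.06 0 [  7.  -1. 114. -15.  39. -63.]
[0.6565, 0.0948, 0.117] 0.12 0 [  8.  -8. 115. -14.  45. -63.]
[0.6393, 0.0077, 0.117] -0.029 -180 [ -5.   7. 115.  -7.  28. 102.]
[0.6393, 0.0077, 0.117] -0.029 -120 None
[0.6393, 0.0077, 0.117] -0.029 -60 [  -5.    7.  115.   -7.   28. -138.]
[0.6393, 0.0077, 0.117] -0.029 0 [ -5.   7. 115.  -7.  28. -78.]
[0.6393, 0.0077, 0.117] -0.029 60 [ -5.   7. 115.  -7.  28. -18.]
[0.6393, 0.0077, 0.117] -0.029 120 [ -5.   7. 115.  -7.  28.  42.]
[0.6393, 0.0077, 0.117] 0.06 0 [ -4.  -6. 119.  -6.  37. -78.]
[0.6393, 0.0077, 0.117] 0.12 0 [ -3. -14. 120.  -6.  44. -79.]
```

```bash
sed -i 's/-11.6)/-11.0)/' h.py; cat >> h.py <<'E'
CAPS=dict(L=np.array([.6684,.1827,.1052]),M=np.array([.6513,.0972,.1052]),R=np.array([.6355,.0106,.1055]))
def ray(s,u,v,z):
    T=s["world_from_camera"];d=T[:3,:3]@np.array([(u-s["cx"])/s["fx"],-(v-s["cy"])/s["fy"],-1]);return T[:3,3]+d*(z-T[2,3])/d[2]
E
python3 - <<'E'
from h import *
s=Lz("pics/top0.npz");im=s["image"];hsv=cv2.cvtColor(im,cv2.COLOR_RGB2HSV)
m=((hsv[...,1]<50)&(hsv[...,2]>60)).astype(np.uint8);m[:, :295]=0;m[:,385:]=0;m[:222]=0;m[289:,:]*= (np.arange(512)<340).astype(np.uint8)
k,l,st,cc=cv2.connectedComponentsWithStats(m);i=1+st[1:,4].argmax();print(st[i],cc[i])
c=max(cv2.findContours((l==i).astype(np.uint8),0,2)[0],key=cv2.contourArea)
r=cv2.minAreaRect(c);b=cv2.boxPoints(r);print(r)
W=np.array([ray(s,*p,.022) for p in b]);print(W.round(4),W.mean(0).round(4),np.linalg.norm(np.diff(W,axis=0),axis=1))
v=cv2.resize(im[210:310,280:400,::-1],None,fx=6,fy=6)
cv2.polylines(v,[((b-[280,210]+.5)*6).astype(int)],True,(0,0,255));cv2.imwrite("pics/tray.png",v)
E
```

```text
[ 295  232   70  152 6505] [324.01860108 309.75787855]
((324.6412658691406, 308.0462341308594), (64.88131713867188, 159.909423828125), 14.311040878295898)
[[ 0.1169 -0.1211  0.022 ]
 [ 0.5211 -0.2212  0.022 ]
 [ 0.482  -0.3924  0.022 ]
 [ 0.0833 -0.2819  0.022 ]] [ 0.3009 -0.2541  0.022 ] [0.41638274 0.17556495 0.41371439]
```

View pics/tray.png

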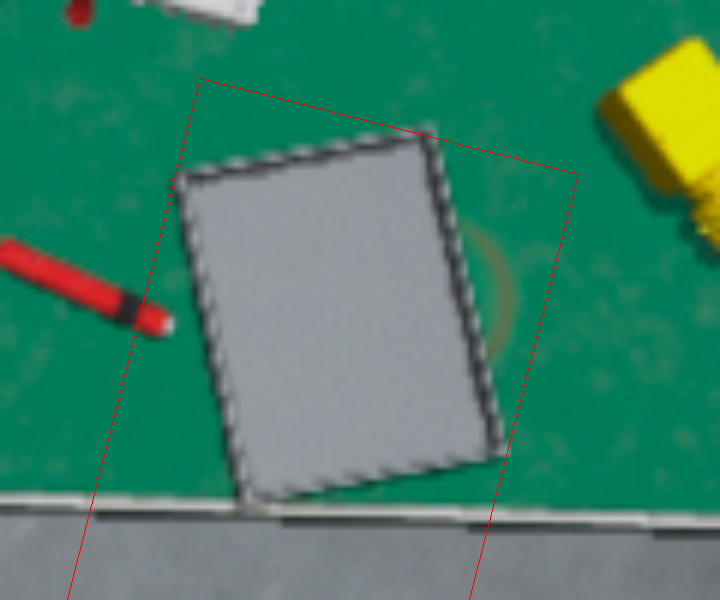

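The mask ran on into the floor beyond the bench edge. I'll use the tray's rim corners as they show in this crop: (180,180), (430,132), (500,452) and (245,500).

```bash
python3 - <<'E'
from h import *
from workcell import robot
s=Lz("pics/top0.npz")
W=np.array([ray(s,280+x/6-.5,210+y/6-.5,.022) for x,y in((180,180),(430,132),(500,452),(245,500))])
print(W.round(4),W.mean(0).round(4),np.linalg.norm(np.roll(W,-1,0)-W,axis=1))
d=W[0]+W[1]-W[2]-W[3];print("tray x yaw",np.degrees(np.arctan2(d[1],d[0])))
t=W.mean(0)
for z in (.064,.25):
  for phi in range(-180,180,30):
    q=robot.solve_ik([t[0],t[1],z],att(phi,np.array([0,0,-1.]),d/np.linalg.norm(d)));print(z,phi,None if q is None else np.round(q))
q=robot.solve_ik(CAPS['R']+.06*a,att(0));print(np.round(q))
q=robot.solve_ik([.45,-.3,.33],att(0,np.array([0,0,-1.])));print(np.round(q))
E
```

```text
[[ 0.4742 -0.2119  0.022 ]
 [ 0.4995 -0.3255  0.022 ]
 [ 0.3572 -0.3546  0.022 ]
 [ 0.333  -0.2413  0.022 ]] [ 0.416  -0.2833  0.022 ] [0.11641772 0.14517086 0.11583527 0.14428497]
tray x yaw 11.652815665187266
0.064 -180 [-43.   7. 113.  -0.  60. 125.]
0.064 -150 None
0.064 -120 None
0.064 -90 [ -43.    7.  113.    0.   60. -145.]
0.064 -60 [ -43.    7.  113.   -0.   60. -115.]
0.064 -30 [-43.   7. 113.  -0.  60. -85.]
0.064 0 [-43.   7. 113.  -0.  60. -55.]
0.064 30 [-43.   7. 113.  -0.  60. -25.]
0.064 60 [-43.   7. 113.  -0.  60.   5.]
0.064 90 [-43.   7. 113.  -0.  60.  35.]
0.064 120 [-43.   7. 113.  -0.  60.  65.]
0.064 150 [-43.   7. 113.   0.  60.  95.]
0.25 -180 [-43.  -5. 104.  -0.  81. 125.]
0.25 -150 None
0.25 -120 None
0.25 -90 [ -43.   -5.  104.    0.   81. -145.]
0.25 -60 [ -43.   -5.  104.   -0.   81. -115.]
0.25 -30 [-43.  -5. 104.  -0.  81. -85.]
0.25 0 [-43.  -5. 104.  -0.  81. -55.]
0.25 30 [-43.  -5. 104.  -0.  81. -25.]
0.25 60 [-43.  -5. 104.  -0.  81.   5.]
0.25 90 [-43.  -5. 104.  -0.  81.  35.]
0.25 120 [-43.  -5. 104.  -0.  81.  65.]
0.25 150 [-43.  -5. 104.   0.  81.  95.]
[ -4.  -5. 120.  -6.  36. -79.]
[ -42.   -2.   92.    0.   89. -121.]
```

```bash
cat >> h.py <<'E'
from workcell import robot
def tq():
    w=robot.state();return float(np.dot(w["wrist_torque"],a)),float(np.linalg.norm(w["ft_force"])),w["time_s"]
def twist(c,d=.029,phi=0,hov=.04,maxdeg=125,lim=.5):
    P=CAPS[c]
    robot.line_to(P+hov*a,att(phi),feed=.25)
    if robot.line_to(P-d*a,feed=.1,stop_force=12): print("CONTACT",robot.state()["position"],(robot.state()["position"]-P)@a);return
    robot.gripper_to(.03)
    w=robot.state();print("grip",w["finger_gap"],w["ft_force"].round(1),tq())
    t0=tq()[0];q0=np.array(w["joint_pos"]);th=0
    while th<maxdeg:
        th+=6;q=q0.copy();q[5]+=th;robot.goto_joints(q);t=tq()
        print(th,round(t[0]-t0,3),round(t[1],1),round(t[2],2))
        if abs(t[0]-t0)>lim: break
    return th,q0
E
python3 - <<'E'
from h import *
print(tq())
robot.gripper_to(.065)
robot.move_to([.43,-.3,.33],att(0,np.array([0,0,-1.])))
robot.move_to(CAPS['R']+.12*a,att(0));print(tq(),robot.state()["position"])
r=twist('R');print(r, r and r[1])
E
```

```text
(0.018717298710101433, 1.1715484594338383, 0.1)
(0.07817987565980654, 0.2882327131933157, 3.5833) [0.57720145 0.02111625 0.21024091]
grip 0.042639263782524334 [-5.  -0.7  5.3] (-0.009778888178155224, 7.30335273662587, 5.2083)
6 0.017 1.1 5.46
12 0.765 3.5 5.71
(12, array([ -4.60959025,   7.70095767, 116.11550875,  -7.20682473,
        26.43882783, -78.00940912])) [ -4.60959025   7.70095767 116.11550875  -7.20682473  26.43882783
 -78.00940912]
```

The right cap resists with 0.77 N m at 12 degrees, so it is tight. I'll back off, release it and try the middle one.

```bash
cat >> h.py <<'E'
def release(back,hov=.04):
    q=np.array(robot.state()["joint_pos"]);q[5]-=back;robot.goto_joints(q);print("after back",tq())
    robot.gripper_to(.065);robot.line_to(robot.state()["position"]+(.029+hov)*a,feed=.2);print("rel",tq())
E
python3 - <<'E'
from h import *
release(8)
r=twist('M');print(r)
E
```

```text
after back (0.05827305447788226, 1.0033121057454264, 5.975)
rel (0.03971484716751269, 0.7462749708454566, 6.8167)
grip 0.04288020074291121 [-5.3 -1.2  6.2] (0.04691306193577845, 8.218392367265047, 8.4833)
6 -0.096 1.4 8.73
12 -0.022 1.5 8.98
18 -0.096 0.7 9.23
24 -0.047 1.5 9.48
30 -0.036 0.8 9.73
36 -0.082 1.2 9.98
42 -0.041 2.0 10.23
48 -0.085 1.2 10.48
54 0.007 1.3 10.73
60 -0.105 1.6 10.98
66 -0.069 2.1 11.23
72 -0.112 3.0 11.48
78 -0.105 3.8 11.73
84 -0.085 4.7 11.98
90 -0.055 5.6 12.23
96 0.06 6.6 12.48
102 1.532 10.3 12.73
(102, array([  5.39944807,  11.48648861, 111.76569372, -17.08719991,
        28.76762053, -60.6339887 ]))
```

The middle cap turned freely to about 100 degrees and then stopped hard at 1.5 N m, so it was the loose one. I'll release it and check with the cameras.

```bash
python3 - <<'E'
from h import *
from workcell import imaging
robot.dwell(.3);print(tq())
release(4,hov=.03)
robot.move_to(robot.state()["position"]+np.array([-.12,-.05,.1]),robot.state()["ee_rot"])
for n in("top","side"):
    s=imaging.snapshot(n);np.savez(f"pics/{n}1.npz",**s)
    uv=np.array([proj(s,c)[0] for c in CAPS.values()]);x0,y0=(uv.min(0)-20).astype(int);x1,y1=(uv.max(0)+20).astype(int)
    cv2.imwrite(f"pics/{n}1.png",cv2.resize(s["image"][y0:y1,x0:x1,::-1],None,fx=7,fy=7,interpolation=cv2.INTER_CUBIC)[:600,:800])
    P=cloud(s);im=s["image"].astype(int);e=np.cross(ry,a)
    for k,c in CAPS.items():
        for lab,ss in(("0",Lz(f"pics/{n}0.npz")),("1",s)):
            v=ss["image"].max(2)*1.;Q=cloud(ss);d=Q-c
            m=(np.linalg.norm(d-np.outer(d.reshape(-1,3)@a,a).reshape(d.shape),axis=2)<.021)&(abs(d@a)<.006)&(v>110)
            if m.sum():
                p=(d[m]*1).mean(0);print(n,k,lab,m.sum(),"mark ry,e mm",round(p@ry*1e3,1),round(p@e*1e3,1),"ang",round(np.degrees(np.arctan2(p@ry,-p@e))))
print(tq())
E
```

```text
(1.4288589364611466, 9.110755623855667, 13.0333)
after back (0.2252739549155629, 2.836936046570659, 13.2833)
rel (0.0026169111276863684, 0.8868727587929193, 14.075)
top L 0 8 mark ry,e mm -10.1 2.1 ang -102
top L 1 11 mark ry,e mm -10.5 2.8 ang -105
top M 0 9 mark ry,e mm 1.0 13.1 ang 176
top M 1 8 mark ry,e mm -10.7 -0.6 ang -87
top R 0 10 mark ry,e mm 11.9 4.6 ang 111
top R 1 7 mark ry,e mm 12.0 4.7 ang 111
side L 0 12 mark ry,e mm -12.6 3.9 ang -107
side L 1 11 mark ry,e mm -12.4 1.7 ang -98
side M 0 11 mark ry,e mm -2.3 7.1 ang -162
side M 1 9 mark ry,e mm -10.2 1.2 ang -97
side R 0 13 mark ry,e mm 1.7 -1.6 ang 46
side R 1 13 mark ry,e mm -1.2 -3.5 ang -19
(0.04356896482544738, 0.3305084932373516, 14.875)
```

View pics/top1.png

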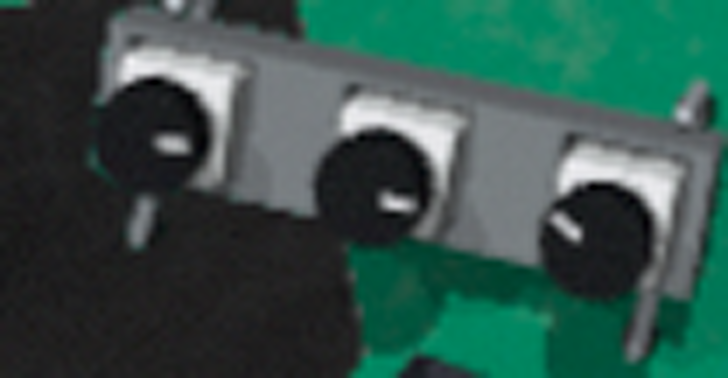

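View pics/side1.png

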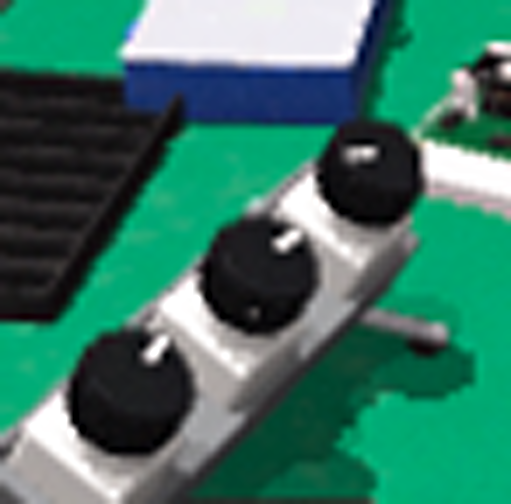

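The top view after the twist shows the middle cap's line (400,202) at about -90 degrees, along the rack's -y axis, which is where home should be. The lines of the left cap (172,143) and right cap (567,226) are unchanged. I'll regrasp the middle cap and lift the jar out.

```bash
python3 - <<'E'
from h import *
P=CAPS['M'];dn=np.array([0,0,-1.])
robot.move_to(P+.06*a,att(90))
if robot.line_to(P-.029*a,feed=.1,stop_force=12): print("CONTACT");raise SystemExit
robot.gripper_to(.03);w=robot.state();print(w["finger_gap"],w["ft_force"].round(1),tq())
robot.line_to(P+.02*a,feed=.08);print(robot.state()["ft_force"].round(1))
robot.line_to(P+.09*a,feed=.15);print(robot.state()["ft_force"].round(1),robot.state()["finger_gap"],tq())
E
```

```text
0.042709647219609535 [-2.6  1.1  6. ] (0.07271156685479847, 6.670230874161586, 16.8583)
[-0.7 -0.9 -2. ]
[-0.2 -0.8 -1.3] 0.04236982086121962 (0.029323603364941875, 1.5499668342291801, 18.2417)
```

```bash
python3 - <<'E'
from h import *
from workcell import imaging
dn=np.array([0,0,-1.])
tx=np.array([np.cos(np.radians(11.65)),np.sin(np.radians(11.65)),0])
robot.line_to([.50,.08,.33],att(90,dn,ry),feed=.15)
robot.move_to([.416,-.2833,.26],att(90,dn,tx));robot.dwell(.2);print(tq(),robot.state()["position"],robot.state()["finger_gap"])
for n in("top","side"):
    s=imaging.snapshot(n);np.savez(f"pics/{n}2.npz",**s);cv2.imwrite(f"pics/{n}2.png",cv2.resize(s["image"][:,:,::-1],(800,600)))
E
```

```text
(-0.023905568063441553, 1.4240091024210417, 21.2333) [ 0.41665085 -0.28252371  0.26026245] 0.04261581211915636
```

View pics/side2.png

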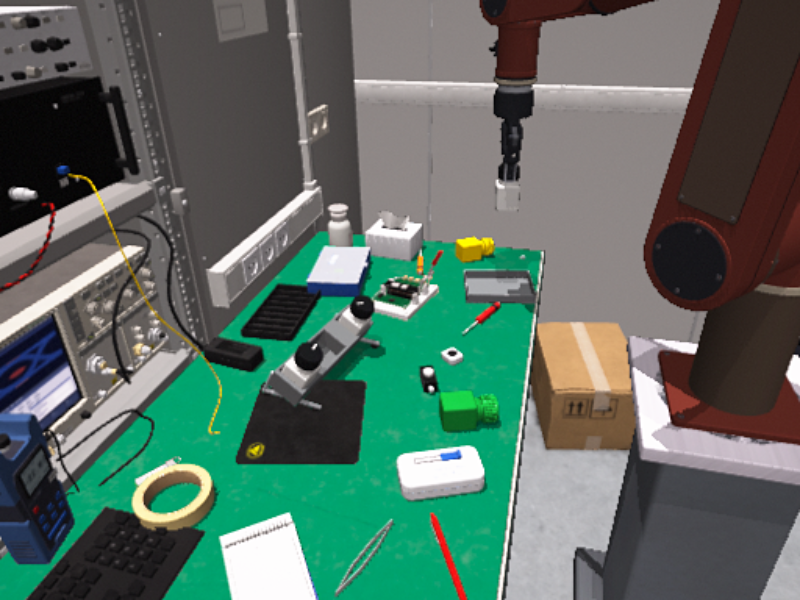

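The jar hangs upright in the gripper at (508,195). The other two jars are still in the rack, and the tray hasn't moved. I'll lower the jar until it touches.

```bash
python3 - <<'E'
from h import *
from workcell import imaging
x,y=.416,-.2833
robot.line_to([x,y,.08],feed=.15)
hit=robot.line_to([x,y,.052],feed=.03,stop_force=5);w=robot.state();print(hit,w["position"],w["ft_force"].round(1),tq())
robot.gripper_to(.065);robot.dwell(.2)
robot.line_to([x,y,.2],feed=.15);robot.move_to([.42,0.0,.35],att(90,np.array([0,0,-1.]),ry));print(tq())
for n in("top","side"):
    s=imaging.snapshot(n);np.savez(f"pics/{n}3.npz",**s)
    u,v=proj(s,[x,y,.05])[0].astype(int)
    A=cv2.resize(s["image"][v-40:v+40,u-45:u+45,::-1],None,fx=4.4,fy=6 if 0 else 4.4,interpolation=cv2.INTER_CUBIC)
    u,v=proj(s,CAPS['M'])[0].astype(int)
    B=cv2.resize(s["image"][v-40:v+40,u-45:u+45,::-1],None,fx=4.4,fy=4.4,interpolation=cv2.INTER_CUBIC)
    cv2.imwrite(f"pics/{n}3.png",np.hstack([A,B]))
E
```

```text
True [ 0.41630049 -0.28376251  0.06521477] [-0.4  0.6  5.2] (-0.04109915565006398, 5.201489443177097, 23.2667)
(0.038787232745804374, 1.0548398082111472, 26.0833)
```

View pics/top3.png

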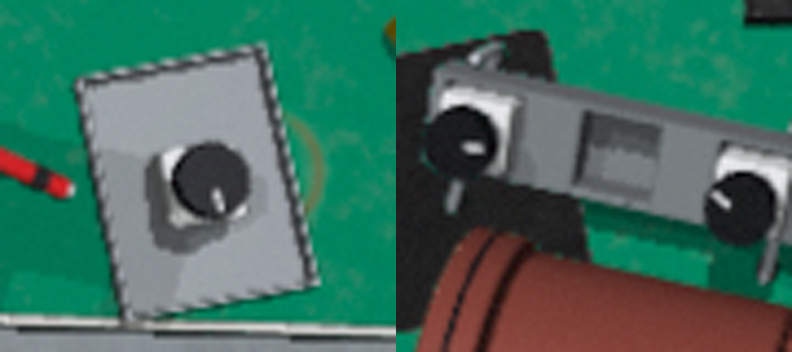

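View pics/side3.png

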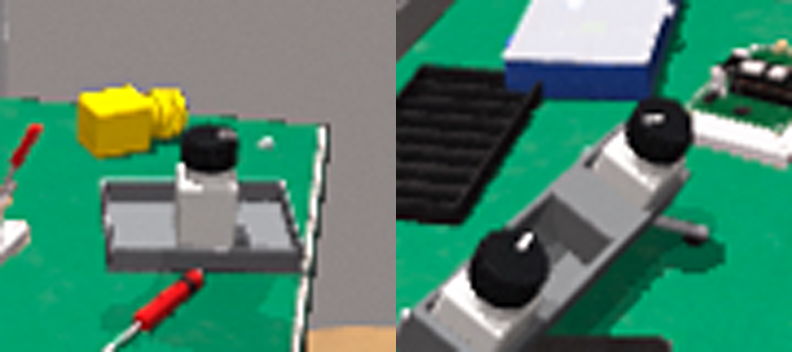

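The jar stands upright in the middle of the tray, with its cap line (220,200) still parallel to the jar's side. The other two jars and their cap lines are unchanged, and the robot is clear of everything. Handing in.

```bash
python3 -c "
from workcell import order,robot
print(order.finish_job(), robot.state()['time_s'])"
```

```text
the job is handed in; nothing more can be done
the job is handed in; nothing more can be done
```

The loose jar was the middle one. I screwed its cap home while it was in its pocket, then stood it upright in the tray and handed the job in. The last clock reading before that was about 26 s; no verdict was reported.

- **Finding the loose cap:** The right cap resisted with 0.77 N m at 12° of twist, so it is tight. The middle cap turned freely for about 100° and then stopped hard at 1.5 N m. I did not touch the left cap, since only one could be loose.
- **Cap position:** After the twist, the middle cap's line lay along the rack's -y axis in both views (about -87° and -97°), which agrees with it being home. After placing, the line still ran parallel to the jar's side.
- **Last pictures:** The jar stands upright near the centre of the tray, and the other two jars are in their pockets with their lines looking the same as before. The bystanders in view appear undisturbed, and the arm is clear of everything.
- **Disagreements:** My measured rim corners gave a tray of about 145 x 116 mm instead of 150 x 120 mm, well within the placing tolerance. The side camera's measured angle for the right cap's line was unreliable. I relied on the top camera there, which gave 111° both before and after the twist.

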